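# Push a block past the sprung stop of a dowelling jig

### The arm

A 7-joint arm with a two-finger parallel gripper is mounted at the origin on a cart in front of the work surface, level with it; the furniture and walls round the work are solid. World frame = base frame: x ahead of the robot, y to its left, z up, the work surface at z = 0. Lengths are in m, angles in rad, forces in N, time in s.
With the tool pointing down it reaches from about 0.4 to 0.925 m from the base axis. Payload 4.1 kg.
Tool frame: the origin (TCP) lies on the centre line of the jaws, within the pads' length; the fingertips stand 25 mm ahead of it and the grasp point (between the pads) lies 6 mm ahead of it; z points along the fingers, y is the line along which they close (so a half turn about z gives the same grasp; the last joint's range is limited). The gripper opens to 85 mm and grips with 20 to 120 N. Pads are 22 mm wide; open, the fingers measure 114 mm over their backs; the gripper's body (76 mm by 85 mm) begins 54 mm behind the grasp point. The pads swing forward as they close: fully open they stand 13 mm farther back than shut.
Start: joints at [-1.394, 0.398, 0.045, 1.537, -0.019, 1.207, -0.051], TCP at [0.177, 0.625, 0.256] pointing down, gripper open.
Joint ranges: [-2.82, 2.82], [-0.49, 2.23], [-1.37, 1.46], [0, 2.46], [-1.36, 4.5], [0.23, 2], [-2.94, 2.94]. Speed limits (rad/s): [2.57, 2.57, 3.14, 3.14, 3.14, 3.14, 3.14].

### API

Orientations are given as a rotation vector (axis times angle).
In Python, from workcell import r gives the robot as it stands. The module is installed in compiled form; this text tells all that it offers. Calls block until the motion is done:
- r.move_ptp(position, orientation): joint-space move of the TCP to a pose.
- r.servo_line(position, v=0.15, rot=None): straight line of the TCP; rot=None keeps the orientation; v is the mean speed in m/s.
- r.move_j(angles): joint-space move.
- r.move_gripper(opening): finger opening in m; the grip force is fixed at half the most; returns when the fingers have stopped.
- r.hold(seconds).
- r.ik(position, orientation): joint angles nearest the present ones, or None.
- r.get_state(): the state.
- r.capture(name): name is "side" or "top"; returns a dict with "img" (400x640x3 uint8, red, green, blue), "fx", "fy", "cx", "cy" (pixels), "T" (4x4, takes a point from camera to world coordinates). Camera axes: x right, y down, z forward; pixel columns grow to the right and rows downward; lengths in m; the calibration is good to about 2 mm. A picture is of the moment at which its call begins. There is no depth.
A pose or a line that the arm cannot do raises r.PlanningError and nothing moves.
- r.finish_job(): hands the job in; it is judged then, once.
The state is a dict: "t": time; "qpos": joint angles; "qvel": joint speeds; "joint_efforts": joint torques, N m; "tcp_pos": TCP position; "eef_rot": TCP orientation; "ft_force": force on the tool from outside, world axes, zero at the start; "wrist_torque": the same for the moment, N m; "gripper_width": finger opening in m; "finger_force": force on a finger pad.
Only numpy, scipy, OpenCV 4.12 (cv2) and the standard library are available. Lean on these libraries where they do the work, as an engineer would, in place of code of your own. Each camera call takes 0.05 s, during which the arm holds its last target. There are 200 camera calls.

### The job

Load the dowelling jig: press its spring-loaded plate down with the fingertips behind the wooden block so that the two stop pins sink, and, keeping the plate held down, push the block along the channel over the pins until it is fully home against the end plate. Then let the plate come up so that the pins lock the block in from behind. Only press and push: do not lift or tip the block, and leave the other things on the bench where they are.

Things in the scene. Friction and masses are not known exactly. Their poses are not given: they have to be found in the camera images.
- jig: Plain wood dowelling jig fixed to the bench, 135 mm wide (its x), 254 mm long (y = -165 to +89). Origin at bench level, on the channel's centre line, at the line of the two stop pins. A straight channel along y, open at the -y end, between rails (inner faces x = +-51.5, tops z = 46). The block slides towards +y on two ledges (tops z = 32). Between them (x = -27 to +27) is a trough with the press plate.
- plate_top (a point): Point on top of the aluminium press plate, on the centre line at jig y = -100. Up, its top is at jig z = 30, 2 below the ledges, so the block does not touch it. It is 50 mm wide (jig x), reaches from jig y = -162 to +60 and goes straight down wherever it is pressed. It carries two steel stop pins, 10 mm in diameter, at jig x = +-39, y = 0, which bar the block's way when up (tops at jig z = 40).
- stop_plate (a joint): Depression of the press plate with its pins in m: 0 = up (pins 8 mm above the ledges), 0.014 = fully down. The pins are below the ledges from 0.008 on. A spring pushes it up with about 3 N at the top, 6 N at 0.011, 7 N at 0.014.
- block_center (a point): Centre (half-way up) of the wooden block lying in the channel: 60 mm along it (jig y), 100 across (jig x), 28 high, about 0.08 to 0.15 kg. At the start it lies on the -y side of the pins, its centre between jig y = -75 and -40. Home, it touches the end plate with its centre at jig y = +39; the pins then stand 4 clear behind it.
- block: The same wooden block; origin at the centre of its underside, z up, its x along the channel.
- spare_dowels: Bundle of wooden dowels, 31 x 166 x 20, lying loose on the bench behind the end plate of the jig, across its +y end; to be left alone. Origin under its centre.
- spare_offcut: Loose wooden offcut, 40 x 120 x 22, lying on the bench off the open end of the jig; to be left alone. Origin under its centre.
- flat_pencil: Flat red carpenter's pencil, 14 x 175 x 8, lying on the bench to the right of the jig; to be left alone. Origin under its centre.
- home_face (a point): Middle of the inner face of the wooden end plate with two brass drill bushes, which closes the channel's +y end: jig x = 0, y = +69, z = 46. The end plate is 20 mm thick, its top at jig z = 66.
Things that resemble listed ones, but are neither listed nor needed, are in the scene too. Several things have the shape of the block; the one meant has the colours described above.

How it is judged:
By the outcome, as a careful person would: the job done as asked, in the order asked, and still so for the second after the job is handed in, with the robot touching nothing.
It also fails if it takes over 35 s, if anything falls off the work surface, if the arm or the gripper's body presses on something with over 40 N, if the wrist force passes 120 N, or if a joint passes its speed limit or range.

## Working session

There is one attempt and no reset: what is moved stays moved. The work goes in short steps, each a Python script; the robot and the scene stay as the last script left them, time stands still between calls to the robot, and variables do not carry over. Pictures are saved under pics/ and viewed, at most 10 in all, crops included, and the job is handed in when it is done.

```bash
mkdir -p pics; python3 - <<'E'
from workcell import r
import cv2
for n in("top","side"):
    c=r.capture(n); cv2.imwrite(f"pics/{n}0.png",c["img"][:,:,::-1]); print(n,c["fx"],c["cx"],c["cy"],c["T"].round(3).tolist())
print(r.get_state()["eef_rot"],r.get_state()["t"])
E
```

```text
top 483.61002412676964 319.86995774949196 197.2984188973838 [[0.019, -0.997, 0.071, 0.462], [-1.0, -0.018, 0.013, -0.097], [-0.012, -0.071, -0.997, 1.471], [0.0, 0.0, 0.0, 1.0]]
side 412.4841902760432 320.79102978803843 200.25481539220888 [[-1.0, -0.027, 0.017, 0.577], [-0.027, 0.463, -0.886, 1.079], [0.016, -0.886, -0.463, 0.657], [0.0, 0.0, 0.0, 1.0]]
[-4.31611933e-01 -3.11169509e+00  2.78287344e-03] 0.1
```

View pics/top0.png

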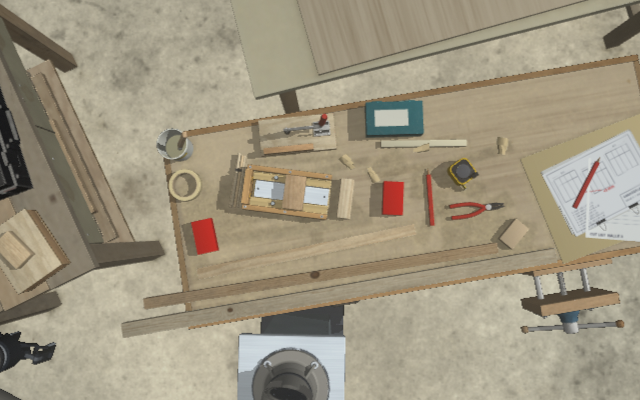

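View pics/side0.png

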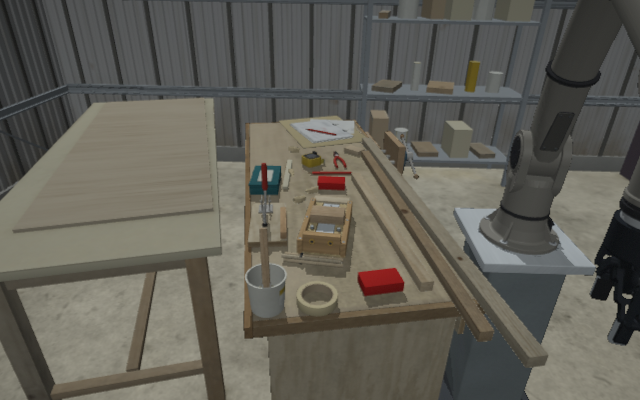

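The top view shows the jig at about px (288,192): dowels and end plate at its left end (world +y), the block at (294,190), the plate showing on both sides of it, and the offcut at (346,198). I'll zoom in next.

```bash
python3 - <<'E'
import cv2
a=cv2.imread("pics/top0.png")[150:230,225:365]; b=cv2.imread("pics/side0.png")[185:270,275:375]
cv2.imwrite("pics/z.png",cv2.resize(a,None,fx=5.7,fy=5.7,interpolation=cv2.INTER_CUBIC))
cv2.imwrite("pics/zs.png",cv2.resize(b,None,fx=6,fy=6,interpolation=cv2.INTER_CUBIC))
E
```

```text
(no output)
```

View pics/z.png

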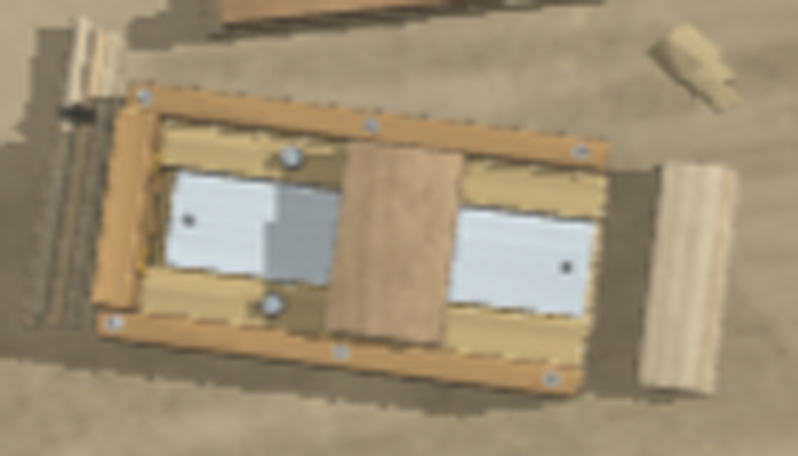

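View pics/zs.png

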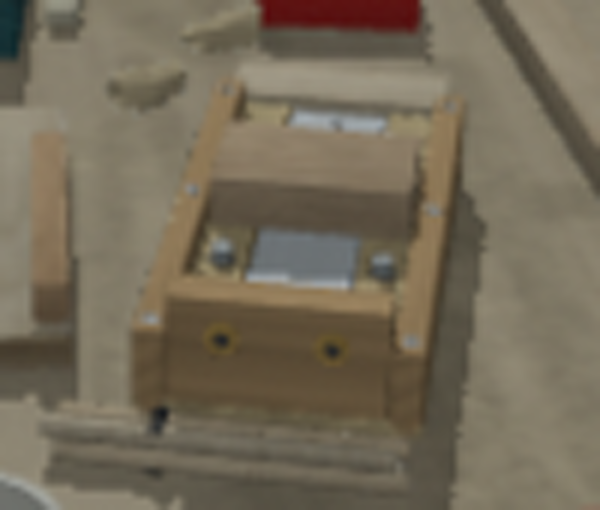

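The zooms give clear features: pins at zoom px (290,157) and (272,304), rail screws, plate ends, and block top corners (348,143), (465,153), (443,343), (327,330). Next I'll cast rays at the known heights and check the results against the given sizes.

```bash
cat > h.py <<'E'
from workcell import r
import numpy as np
def ray(c,u,v,z):
    d=c["T"][:3,:3]@[(u-c["cx"])/c["fx"],(v-c["cy"])/c["fy"],1]; o=c["T"][:3,3]
    return (o+d*(z-o[2])/d[2])[:2]
E
python3 - <<'E'
from h import *
c=r.capture("top")
P=lambda L,z:np.array([ray(c,(x+.5)/5.7+224.5,(y+.5)/5.7+149.5,z) for x,y in L])
pins=P([(290,157),(272,304)],.04); sc=P([(143,97),(371,126),(580,152),(113,323),(341,352),(550,379)],.046)
pl=P([(597,222),(583,315),(175,172),(165,265)],.03); b=P([(348,143),(465,153),(443,343),(327,330)],.06)
end=P([(160,105),(132,305)],.066)
yd=(sc[0]-sc[2])+(sc[3]-sc[5]); yd/=np.linalg.norm(yd); xd=np.array([yd[1],-yd[0]])
o=pins.mean(0); print("yd",yd,"o",o,"pin gap",np.linalg.norm(pins[0]-pins[1]))
for n,q in(("pins",pins),("screws",sc),("plate",pl),("block",b),("end",end)): print(n,(1e3*np.c_[(q-o)@xd,(q-o)@yd]).round(1).tolist())
E
```

```text
yd [0.10857656 0.99408809] o [0.58299492 0.05891198] pin gap 0.07747024509282169
pins [[38.7, 0.5], [-38.7, -0.5]]
screws [[59.7, 80.2], [59.5, -39.9], [59.7, -149.6], [-59.2, 79.4], [-59.1, -40.0], [-59.3, -149.1]]
plate [[26.0, -162.9], [-23.4, -161.8], [24.2, 60.7], [-25.1, 59.2]]
block [[47.7, -30.6], [50.2, -91.1], [-48.4, -92.6], [-49.3, -32.7]]
end [[54.4, 67.4], [-49.5, 67.5]]
```

Everything matches the given sizes to about 1 mm, with the block centre at jig y ≈ -62. Next: approach behind the block, fingers shut, and press.

```bash
cat >> h.py <<'E'
from scipy.spatial.transform import Rotation as R
yd=np.array([0.10857656,0.99408809]); xd=np.array([yd[1],-yd[0]]); o=np.array([0.58299,0.05891])
def W(x,y,z): return np.r_[o+x*xd+y*yd, z]   # jig -> world (m)
def rots():
    for s in(1,-1):
        y=np.r_[s*xd,0]; z=np.array([0,0,-1.]); yield R.from_matrix(np.c_[np.cross(y,z),y,z]).as_rotvec()
def st(tag):
    s=r.get_state(); p=s["tcp_pos"]; q=p[:2]-o
    print(tag,"t%.2f"%s["t"],"jig",(1e3*np.array([q@xd,q@yd,p[2]])).round(1),"F jx %.1f jy %.1f z %.1f"%(s["ft_force"][:2]@xd,s["ft_force"][:2]@yd,s["ft_force"][2])); return s
E
python3 - <<'E'
from h import *
q0=np.array(r.get_state()["qpos"])
c=[(rv,r.ik(W(0,-.116,.15),rv)) for rv in rots()]
c=[(rv,q) for rv,q in c if q is not None]
for _,q in c: print(np.round(q,2))
rv=min(c,key=lambda a:np.abs(a[1]-q0).max())[0]; np.save("rv.npy",rv)
p=r.get_state()["tcp_pos"]
r.servo_line(np.r_[p[:2],.33],v=.25)
r.move_ptp(W(0,-.116,.25),rv); r.move_gripper(0)
r.servo_line(W(0,-.116,.075),v=.2); st("above")
E
```

```text
[-0.67  0.54  0.94  1.86 -0.52  1.01  0.38]
[-0.83  0.76  1.26  1.86 -0.8   1.15 -2.52]
above t5.17 jig [   1.  -116.3   76.1] F jx 0.3 jy 0.3 z 0.0
```

```bash
python3 - <<'E'
from h import *
import cv2
for z in(.060,.056,.053,.050,.047,.0445):
    r.servo_line(W(0,-.116,z),v=.05); s=st("z%.4f"%z)
    if s["ft_force"][2]>6.6: break
c=r.capture("top"); a=c["img"][150:230,225:365,::-1]
cv2.imwrite("pics/p.png",cv2.resize(a,None,fx=5.7,fy=5.7,interpolation=cv2.INTER_CUBIC))
E
```

```text
z0.0600 t5.62 jig [  -0.2 -116.    59.7] F jx 0.5 jy 0.3 z 0.6
z0.0560 t5.87 jig [  -0.2 -116.    55.8] F jx -0.2 jy -0.1 z 0.2
z0.0530 t6.12 jig [   0.4 -116.1   53.3] F jx -0.7 jy 0.1 z 3.7
z0.0500 t6.37 jig [   0.4 -116.1   50.3] F jx 0.6 jy 0.6 z 3.5
z0.0470 t6.62 jig [   0.4 -116.1   47.3] F jx -1.1 jy 0.0 z 4.7
z0.0445 t6.87 jig [   0.4 -116.1   44.9] F jx 1.1 jy 0.5 z 5.6
```

View pics/p.png

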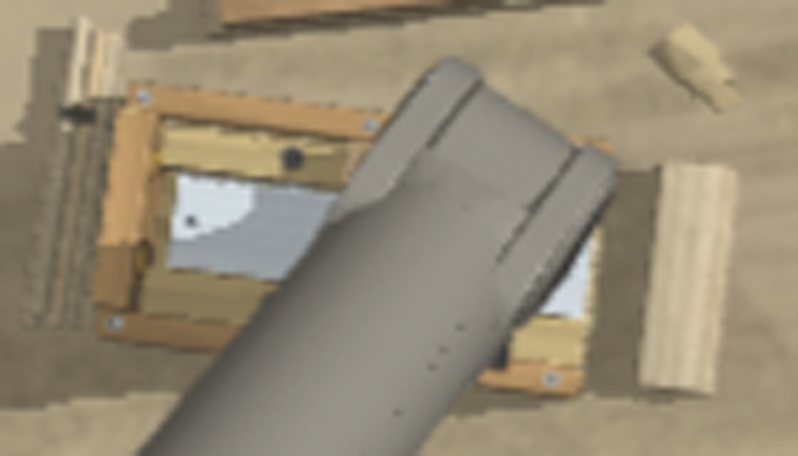

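The pin at (290,157) now shows as a dark hole, so it has sunk (depth about 10 mm, Fz 5.6 N). I'll press about 1.3 mm deeper and push.

```bash
python3 - <<'E'
from h import *
z=.0430
r.servo_line(W(0,-.116,z),v=.03); st("down")
for y in(-.095,-.075,-.055,-.035,-.018,-.010):
    r.servo_line(W(0,y,z),v=.035); s=st("y%.3f"%y)
    if s["ft_force"][2]<4.5 or abs(s["ft_force"][:2]@yd)>12: print("STOP"); break
else:
    for y in np.arange(-.0075,.004,.0015):
        r.servo_line(W(0,y,z),v=.02); s=st("y%.4f"%y)
        if abs(s["ft_force"][:2]@yd)>10: print("contact"); break
E
```

```text
down t7.17 jig [   0.4 -116.1   43.5] F jx -0.1 jy -0.2 z 6.0
y-0.095 t7.92 jig [  0.7 -97.4  43.8] F jx 0.1 jy -3.7 z 5.6
y-0.075 t8.64 jig [  0.7 -77.4  43.8] F jx 0.0 jy -3.3 z 6.0
y-0.055 t9.37 jig [  0.8 -57.4  43.8] F jx 0.5 jy -2.7 z 6.0
y-0.035 t10.09 jig [  0.7 -37.4  43.8] F jx 0.2 jy -3.0 z 6.5
y-0.018 t10.72 jig [  0.7 -20.4  43.7] F jx 0.7 jy -3.4 z 6.0
y-0.010 t11.10 jig [  0.7 -12.1  43.7] F jx 0.1 jy -3.0 z 6.3
y-0.0075 t11.38 jig [  0.7 -10.2  43.8] F jx 0.4 jy -4.5 z 7.0
y-0.0060 t11.62 jig [ 0.7 -9.  43.7] F jx -0.8 jy -4.1 z 6.2
y-0.0045 t11.88 jig [ 0.7 -7.6 43.8] F jx 0.5 jy -3.9 z 6.6
y-0.0030 t12.12 jig [ 0.7 -6.1 43.7] F jx -0.7 jy -5.4 z 6.1
y-0.0015 t12.38 jig [ 0.7 -4.6 43.7] F jx -0.3 jy -3.9 z 7.1
y-0.0000 t12.62 jig [ 0.7 -3.2 43.7] F jx -0.3 jy -4.9 z 7.4
y0.0015 t12.88 jig [ 0.7 -3.  43.8] F jx -0.5 jy -7.8 z 4.8
y0.0030 t13.12 jig [ 0.7 -3.  43.8] F jx 0.6 jy -9.4 z 5.9
```

The finger stopped dead at jig y = -3.0 with rising force, consistent with home. I'll press slightly more to seat the block, check the side view, then back off and lift.

```bash
python3 - <<'E'
from h import *
import cv2
z=.0430
r.servo_line(W(0,.005,z),v=.02); r.hold(.2); st("seat")
c=r.capture("side")
cv2.imwrite("pics/s2.png",cv2.resize(c["img"][185:270,275:375,::-1],None,fx=6,fy=6,interpolation=cv2.INTER_CUBIC))
E
```

```text
seat t13.57 jig [ 0.7 -2.9 43.9] F jx -0.5 jy -10.8 z 6.9
```

View pics/s2.png

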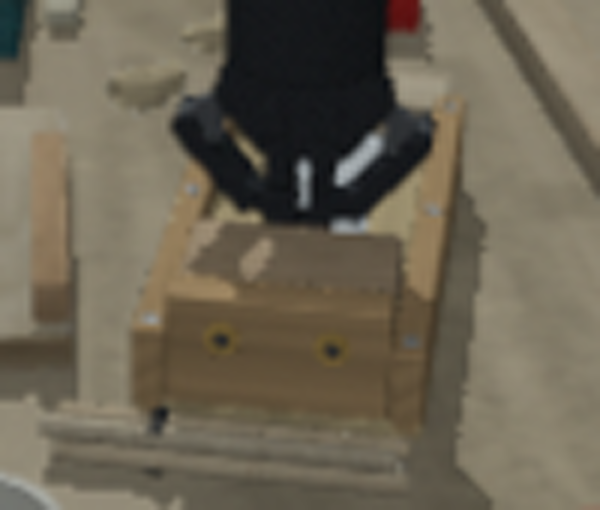

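The block's top meets the end plate along its full width (rows ~290), squarely. Now back off 6 mm with the plate still held, then lift.

```bash
python3 - <<'E'
from h import *
import cv2
r.servo_line(W(0,-.006,.0430),v=.03); st("back")
r.servo_line(W(0,-.006,.075),v=.04); st("up")
r.servo_line(W(0,-.03,.25),v=.2)
p=W(0,-.03,.25); r.move_ptp(np.array([.45,-.30,.3]),np.load("rv.npy")); st("away")
c=r.capture("top")
cv2.imwrite("pics/f.png",cv2.resize(c["img"][150:230,225:365,::-1],None,fx=5.7,fy=5.7,interpolation=cv2.INTER_CUBIC))
E
```

```text
back t14.14 jig [ 0.7 -4.6 43.7] F jx -0.3 jy 1.6 z 7.0
up t15.09 jig [-0.3 -6.1 74.7] F jx -0.5 jy -0.0 z 0.2
away t17.47 jig [ -92.2 -369.6  299.5] F jx -0.2 jy 0.7 z -0.4
```

View pics/f.png

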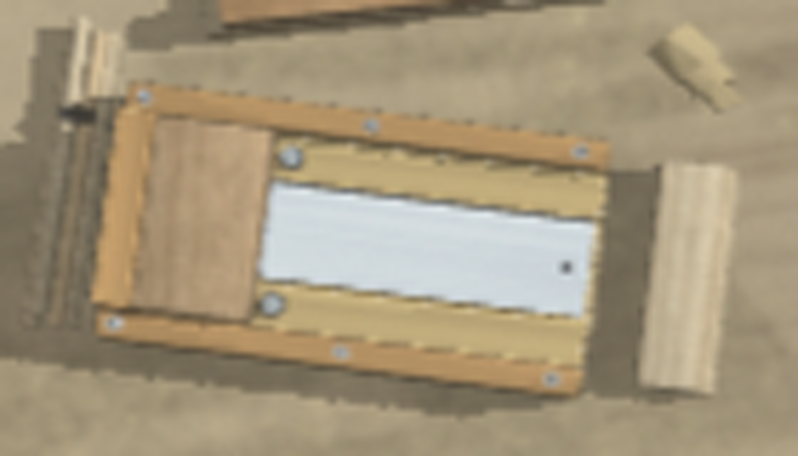

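The block is flush against the end plate. Both pins, at (290,157) and (272,304), are up behind it, and the dowels and offcut haven't moved.

```bash
python3 -c "
from workcell import r
print(r.finish_job())"
```

```text
the job is handed in; nothing more can be done
None
```

The block is fully home against the end plate with both stop pins up behind it, the dowels and offcut look unmoved in the last picture (the pencil was out of that view), and I handed the job in at about 17.5 s on the robot's clock; no verdict came back.

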